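Fit the matching bobbin to the craft-room winder

TASK

Find the orange bobbin whose bolt holes line up with the stud plate that is on the thread winder (the grey base with the blue post), and seat it flange down, fully home over the studs. Then seat the blue end cap, face down, fully home on top of that bobbin. Leave the other bobbins, the plate on the spare wooden stand and the other things on the table where they are.

Things in the scene. Friction and masses are not known exactly. Their poses are not given: they have to be found in the camera images.
- winder: Thread winder, fixed: round grey base 108 mm across, 25 mm high, carrying one of the two stud plates at its centre. A blue post 34 x 22 mm, 120 mm high, stands beside the plate towards the winder's own +y, its centre 74 mm from the plate's axis (inner face at 63 mm). A round black boss, 24 mm across at 95 mm height, sticks out 6 mm from the post's outer face. Origin: centre of the base's underside, at table level; z up.
- spare_stand: Round wooden stand, fixed, 108 mm across and 25 mm high, on which the other stud plate is parked; not to be used. Origin: centre of the underside.
- plate_three: Fixed aluminium disc 92 mm across, 10 mm thick, on either the winder or the spare stand (same height: its top face is 35 mm above the table). Centre spigot 16 mm across, 6 mm high, and three dark steel studs 8 mm across, 10 mm high with tapered tips, all standing on the top face, on a circle of 30 mm radius, at 0, 120 and 240 degrees from the plate's own x axis. Origin: centre of its underside, z up; its top face is at z = 10 mm.
- plate_four: Fixed aluminium disc 92 mm across, 10 mm thick, on either the winder or the spare stand (same height: its top face is 35 mm above the table). Centre spigot 16 mm across, 6 mm high, and four dark steel studs 8 mm across, 10 mm high with tapered tips, all standing on the top face, on a circle of 30 mm radius, at 0, 90, 180 and 270 degrees from the plate's own x axis. Origin: centre of its underside, z up; its top face is at z = 10 mm.
- bobbin_three: Loose orange plastic bobbin half standing flange down: flange disc 84 mm across and 8 mm thick (underside z = 0), on it a round core 32 mm across from z = 8 to z = 44 mm (grip it here), on top a white tapered centring spigot 18 mm across and 8 mm high (top z = 52 mm). Centre bore 19 mm (8 mm deep). Three bolt holes of 11 mm on a circle of 30 mm radius, at 0, 120 and 240 degrees from its own x axis. Origin: centre of the underside; z up. About 0.12 kg.
- bobbin_four: Loose orange plastic bobbin half standing flange down: flange disc 84 mm across and 8 mm thick (underside z = 0), on it a round core 32 mm across from z = 8 to z = 44 mm (grip it here), on top a white tapered centring spigot 18 mm across and 8 mm high (top z = 52 mm). Centre bore 19 mm (8 mm deep). Four bolt holes of 11 mm on a circle of 30 mm radius, at 0, 90, 180 and 270 degrees from its own x axis. Origin: centre of the underside; z up. About 0.12 kg.
- bobbin_narrow: Loose orange plastic bobbin half standing flange down: flange disc 84 mm across and 8 mm thick (underside z = 0), on it a round core 32 mm across from z = 8 to z = 44 mm (grip it here), on top a white tapered centring spigot 18 mm across and 8 mm high (top z = 52 mm). Centre bore 19 mm (8 mm deep). Three bolt holes of 11 mm on a circle of 23 mm radius, at 0, 120 and 240 degrees from its own x axis. It fits neither plate. Origin: centre of the underside; z up. About 0.12 kg.
- cap: Loose blue plastic end cap: disc 64 mm across, 10 mm thick (underside z = 0), with a round solid knob 28 mm across from z = 10 to z = 40 mm (grip it here). Recess in the underside 20.5 mm across, 10 mm deep, which goes over the bobbin's top spigot; fully home its underside rests on the core's top, 44 mm above the bobbin's underside. Any yaw will do. Origin: centre of the underside. About 0.09 kg.
- tub: Bystander: white tub 84 mm across, 95 mm high, with black-handled scissors standing in it up to 165 mm. Origin: centre of the underside.
- pen_pot: Bystander: brown clay pot 76 mm across, 85 mm high, with pens up to 145 mm. Origin: centre of the underside.
- wood_spool: Bystander: small wooden spool with a green body, 52 mm across, 60 mm high. Origin: centre of the underside.
- pin_jar: Bystander: small glass jar with a red lid, 38 mm across, 45 mm high. Origin: centre of the underside.
Things that resemble listed ones, but are neither listed nor needed, are in the scene too. What is shaped like the bobbin_four but purple or turquoise is not meant.

How it is judged:
On the way, in this order (a step that is already met when the one before it is completed fails the run):
1. the bobbin that matches the winder's plate is fully home over its studs (((horizontal distance between plate_three and winder below 0.03 m and horizontal distance between bobbin_three and plate_three below 0.003 m and z of bobbin_three in the frame of plate_three between 0.007 and 0.0125 m and angle between bobbin_three's own z axis and vertical below 0.05 rad) or (horizontal distance between plate_four and winder below 0.03 m and horizontal distance between bobbin_four and plate_four below 0.003 m and z of bobbin_four in the frame of plate_four between 0.007 and 0.0125 m and angle between bobbin_four's own z axis and vertical below 0.05 rad))), for 0.2 s.
2. the end cap is fully home on that bobbin ((((horizontal distance between plate_three and winder below 0.03 m and horizontal distance between bobbin_three and plate_three below 0.003 m and z of bobbin_three in the frame of plate_three between 0.007 and 0.0125 m and angle between bobbin_three's own z axis and vertical below 0.05 rad) and horizontal distance between cap and bobbin_three below 0.003 m and z of cap in the frame of bobbin_three between 0.041 and 0.0465 m and angle between cap's own z axis and vertical below 0.05 rad) or ((horizontal distance between plate_four and winder below 0.03 m and horizontal distance between bobbin_four and plate_four below 0.003 m and z of bobbin_four in the frame of plate_four between 0.007 and 0.0125 m and angle between bobbin_four's own z axis and vertical below 0.05 rad) and horizontal distance between cap and bobbin_four below 0.003 m and z of cap in the frame of bobbin_four between 0.041 and 0.0465 m and angle between cap's own z axis and vertical below 0.05 rad))), for 0.2 s.
At the end, for the whole second after the job is handed in: The bobbin whose holes match the plate on the winder lies flat on that plate (within 2.5 mm of fully home, 3 mm of its axis, 0.05 rad of level), the cap likewise on top of it (within 2.5 mm of home, 3 mm of the bobbin's axis, 0.05 rad), all released and at rest ((((horizontal distance between plate_three and winder below 0.03 m and horizontal distance between bobbin_three and plate_three below 0.003 m and z of bobbin_three in the frame of plate_three between 0.007 and 0.0125 m and angle between bobbin_three's own z axis and vertical below 0.05 rad) and horizontal distance between cap and bobbin_three below 0.003 m and z of cap in the frame of bobbin_three between 0.041 and 0.0465 m and angle between cap's own z axis and vertical below 0.05 rad) or ((horizontal distance between plate_four and winder below 0.03 m and horizontal distance between bobbin_four and plate_four below 0.003 m and z of bobbin_four in the frame of plate_four between 0.007 and 0.0125 m and angle between bobbin_four's own z axis and vertical below 0.05 rad) and horizontal distance between cap and bobbin_four below 0.003 m and z of cap in the frame of bobbin_four between 0.041 and 0.0465 m and angle between cap's own z axis and vertical below 0.05 rad)) and linear speed of each of cap, bobbin_three, bobbin_four below 0.02 m/s); the robot touches nothing.
It fails at once if the bobbin that does not fit (bobbin_four, when plate_three is on the winder) moved more than 40 mm (horizontal distance between plate_three and winder below 0.03 m and distance of bobbin_four from where it was at the start of the episode above 0.04 m).
It fails at once if the bobbin that does not fit (bobbin_three, when plate_four is on the winder) moved more than 40 mm (horizontal distance between plate_four and winder below 0.03 m and distance of bobbin_three from where it was at the start of the episode above 0.04 m).
It fails at once if bobbin_narrow, which never fits, moved more than 40 mm (distance of bobbin_narrow from where it was at the start of the episode above 0.04 m).
It fails at once if a bystander (tub, pen pot, wooden spool or pin jar) moved more than 40 mm or tipped over (distance of any of tub, pen_pot, wood_spool, pin_jar from where it was at the start of the episode above 0.04 m or angle between any of tub, pen_pot, wood_spool, pin_jar's own z axis and vertical above 0.5 rad).
It also fails if it takes over 64 s, if anything falls off the work surface, if the arm or the gripper's body presses on something with over 40 N, if the wrist force passes 120 N, or if a joint passes its speed limit or range.

ROBOT

A 6-joint arm with a two-finger parallel gripper is mounted at the origin on the work surface. World frame = base frame: x ahead of the robot, y to its left, z up, the work surface at z = 0. Lengths are in m, angles in rad, forces in N, time in s.
With the tool pointing down it reaches from about 0.25 to 0.775 m from the base axis. Payload 4 kg.
Tool frame: the origin (TCP) lies at the very end of the fingers, on their centre line; the grasp point (between the pads) lies 19 mm behind it; z points along the fingers, x is the direction in which the jaws open and shut, and the axes are right-handed (so a half turn about z gives the same grasp; the last joint's range is limited). The gripper opens to 94 mm and grips with 3 to 60 N. Pads are 16 mm wide; open, the fingers measure 119 mm over their backs; the gripper's body (75 mm by 177 mm) begins 78 mm behind the grasp point.
Start: joints at [1.104, 0.087, 1.371, -0, 1.684, -0.103], TCP at [0.196, 0.514, 0.206] pointing down, gripper open.
Joint ranges: [-3.1, 3.1], [-0.76, 2.03], [0.27, 2.55], [-1.08, 4.22], [0.17, 2.65], [-2.57, 2.57]. Speed limits (rad/s): [2.79, 2.79, 3.14, 3.14, 3.14, 3.14].

INTERFACE

Orientations are given as [roll, pitch, yaw] about the fixed x, y, z axes, in that order (R = Rz(yaw) Ry(pitch) Rx(roll)).
In Python, from bench import robot, cams, ticket gives the robot as it stands.
- The arm moves only by the tool jog_arm, never from a script. Its argument "series" is a list of rows, each an object of numbers: "x", "y", "z": the shift along the tool's x, y, z in m; "rx", "ry", "rz": the turn, a rotation vector about the tool's x, y, z in degrees. A call has 1 to 12 rows; each row shifts and turns the pose as measured when the row begins, along the tool's axes as they then stand; what a row does not reach is not made up. A row lasts 1/12 s, in which the tool goes at most 41.7 mm and 7.16 degrees, less where a joint would pass 70% of its speed; a pose out of reach is approached as far as the arm can. A call with a gripper value outside its range is refused whole. "claw" is the opening, from 0 (shut) to 1 (fully open), set as the call begins (left out, the last holds). The fingers move at their own pace and stop on an object; the grip force is fixed at half the most. Time passes only in rows, so rows that do not move let the fingers close. It gives the time, the measured TCP pose, the force and the opening at its end, in the units of the state.
- robot.get_obs(): the state, without advancing time (a new reading comes with each control period).
- cams.snapshot(name): name is "scene" or "top"; returns a dict with "img" (384x512x3 uint8, red, green, blue), "mtx" (3x3 intrinsics, pixels), "origin" and "attitude" of the camera in the world. Camera axes: x right, y down, z forward; pixel columns grow to the right and rows downward; lengths in m; the calibration is good to about 2 mm. A picture is of the moment at which its call begins. There is no depth.
- ticket.close_job(): hands the job in, once; it reports no verdict.
Trained networks look in a picture, given as the dict that the camera call returned (one of the last four; its "shot" number tells which), for a name from the list of things; names that differ only in an ending like _2 or _b are one class to them, and where a whole thing is asked for, a point or a joint stands for the part that bears it (a point fixed in the world has none). Each returns a list of dicts, best first, with "p" (0 to 1); they miss things now and then, are a little off and sometimes report something else, mostly with a low value. They report only what shows in the picture. A call takes as long as a camera call. They do not tell look-alikes from the thing itself.
- cams.look_for(thing, picture): "bbox" ([left, top, width, height] in pixels, round what is visible of it).
The state is a dict: "time": time; "joint_positions": joint angles; "qvel": joint speeds; "joint_torque": joint torques, N m; "tool_pos": TCP position; "ee_rot": TCP orientation; "wrist_force": force on the tool from outside, world axes, zero at the start; "wrist_torque": the same for the moment, N m; "width": finger opening in m.
Only numpy, scipy, OpenCV 4.12 (cv2) and the standard library are available. Lean on these libraries where they do the work, as an engineer would, in place of code of your own. Each camera call takes 0.05 s, during which the arm holds its last target.

## Working session

There is one attempt and no reset: what is moved stays moved. The work goes in short steps, Python scripts to look and compute and a tool call to move; the robot and the scene stay as the last step left them, time stands still between calls to the robot, and variables do not carry over. Pictures are saved under pics/ and viewed, and the job is handed in when it is done.

Besides the shell and the picture viewer there is one more tool, called after "Emit:" as name([rows], argument=value, ...), one row to a line, values as JSON. jog_arm: Moves the arm, as the interface text tells. Its arguments: {"type":"object","properties":{"series":{"type":"array","items":{"type":"object","properties":{"x":{"type":"number"},"y":{"type":"number"},"z":{"type":"number"},"rx":{"type":"number"},"ry":{"type":"number"},"rz":{"type":"number"}}}},"claw":{"type":"number"}},"required":["series"]}

```bash
ls; mkdir -p pics; cat > h.py <<'E'
import numpy as np, cv2
from bench import robot, cams, ticket
from scipy.spatial.transform import Rotation as Ro
def Rm(a):
    a=np.array(a,float)
    if a.shape==(3,3): return a
    if a.size==4: return Ro.from_quat(a).as_matrix()
    return Ro.from_euler('xyz',a).as_matrix()
def p2w(s,u,v,z):
    d=Rm(s['attitude'])@np.linalg.inv(s['mtx'])@np.array([u,v,1.]); o=np.array(s['origin'])
    return o+d*(z-o[2])/d[2]
def w2p(s,P):
    q=np.array(s['mtx'])@Rm(s['attitude']).T@(np.array(P,float)-np.array(s['origin'])); return q[:2]/q[2]
def save(n,im): cv2.imwrite('pics/'+n,cv2.cvtColor(im,cv2.COLOR_RGB2BGR))
E
python3 - <<'E'
from h import *
import pickle
for n in ['top','scene']:
    s=cams.snapshot(n); save(n+'1.png',s['img']); pickle.dump(s,open(n+'1.pkl','wb'))
    print(n,s['mtx'],s['origin'],s['attitude'],s['shot'])
    for t in ['winder','spare_stand','plate_three','plate_four','bobbin_three','bobbin_four','bobbin_narrow','cap']:
        print(t,[(np.round(d['bbox']).tolist(),round(d['p'],2)) for d in cams.look_for(t,s)][:5])
print(robot.get_obs())
E
```

```text
pics
top [[445.81727223   0.         255.722512  ]
 [  0.         445.81727223 189.82912606]
 [  0.           0.           1.        ]] [ 0.37051022 -0.00524902  1.36507836] [-3.06582741  0.01844064 -1.55193341] 1
winder [([297.0, 140.0, 47.0, 36.0], 0.65), ([384.0, 154.0, 25.0, 14.0], 0.26)]
spare_stand [([178.0, 134.0, 33.0, 35.0], 0.78)]
plate_three [([176.0, 132.0, 31.0, 30.0], 0.6)]
plate_four [([312.0, 140.0, 30.0, 29.0], 0.8)]
bobbin_three [([160.0, 195.0, 27.0, 28.0], 0.82)]
bobbin_four [([323.0, 194.0, 29.0, 31.0], 0.81), ([322.0, 239.0, 27.0, 32.0], 0.7), ([370.0, 237.0, 29.0, 29.0], 0.65)]
bobbin_narrow [([221.0, 182.0, 23.0, 29.0], 0.9)]
cap [([286.0, 189.0, 17.0, 19.0], 0.56)]
scene [[406.03008064   0.         253.35582688]
 [  0.         406.03008064 185.60174187]
 [  0.           0.           1.        ]] [1.17743036 0.07713072 0.81112758] [-2.39512057 -0.00344771  1.66766794] 2
winder [([149.0, 182.0, 57.0, 54.0], 0.89)]
spare_stand [([309.0, 228.0, 51.0, 26.0], 0.71)]
plate_three [([316.0, 218.0, 39.0, 33.0], 0.58)]
plate_four [([152.0, 198.0, 36.0, 31.0], 0.62), ([3
[... 297 characters left out ...]
05.0, 187.0, 39.0, 60.0], 0.38)]
{'time': 0.9, 'joint_positions': array([ 1.10390185e+00,  8.71715771e-02,  1.37068622e+00,  5.20094937e-06,
        1.68363765e+00, -1.03091445e-01]), 'qvel': array([ 0.00053721, -0.0009322 ,  0.00168023, -0.00070349, -0.00016588,
       -0.00018636]), 'joint_torque': array([ 6.16642483e-04, -3.40031433e+01, -3.02607036e+01,  7.18282303e-02,
        2.34847341e-02,  1.94092269e-05]), 'tool_pos': array([0.19570949, 0.51401183, 0.20552842]), 'ee_rot': array([ 3.14158779e+00, -9.72194890e-05,  1.20699388e+00]), 'wrist_force': array([-0.09162965,  0.01339673,  0.14209713]), 'wrist_torque': array([0.0118554 , 0.01359338, 0.01043268]), 'width': 0.09398052658438014}
```

```bash
python3 - <<'E'
import cv2
for n,(x0,y0,x1,y1) in {'top':(130,100,420,300),'scene':(40,100,470,300)}.items():
    a=cv2.imread(f'pics/{n}1.png')
    c=cv2.resize(a[y0:y1,x0:x1],None,fx=800/(x1-x0) if n=='scene' else 2.75,fy=800/(x1-x0) if n=='scene' else 2.75,interpolation=cv2.INTER_CUBIC)
    cv2.imwrite(f'pics/{n}1c.png',c)
E
```

```text
(no output)
```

View pics/top1.png

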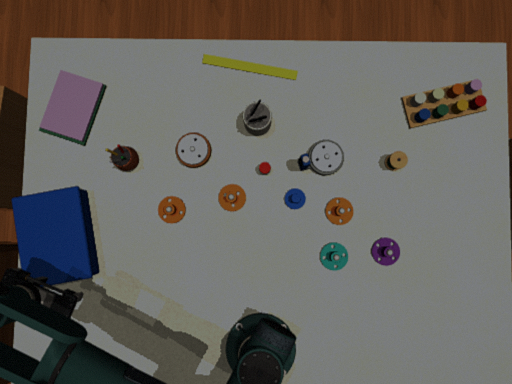

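View pics/scene1.png

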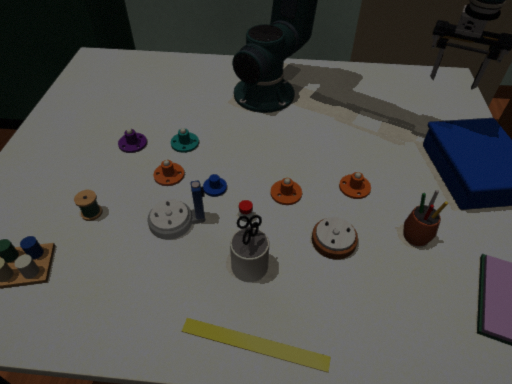

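```bash
ls pics
```

```text
scene1.png
scene1c.png
top1.png
top1c.png
```

View pics/top1c.png

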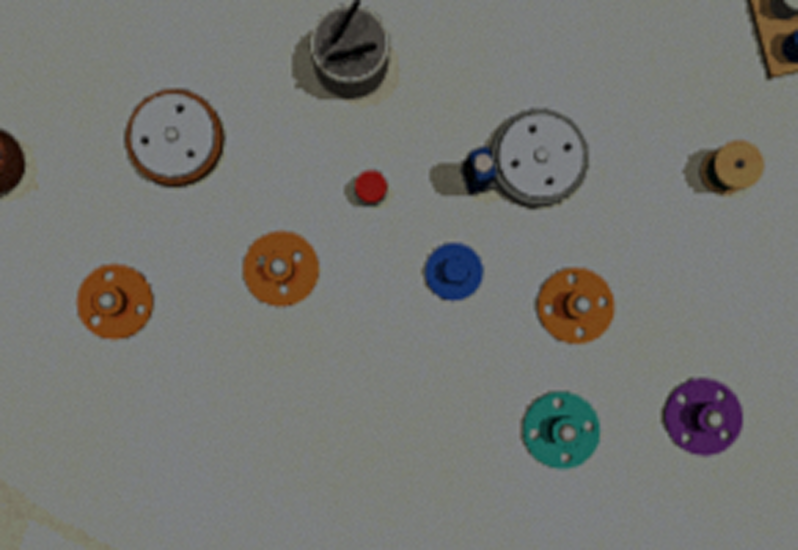

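View pics/scene1c.png

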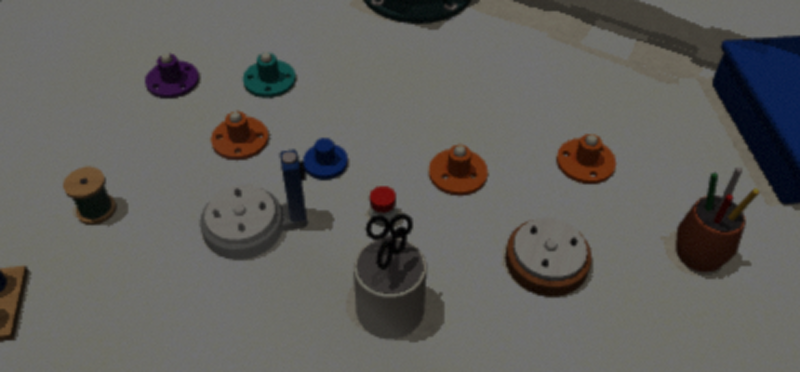

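The plate on the winder at top-view (326,156) has four studs, so I need bobbin_four. The orange four-hole bobbin is at (339,211), and the cap is at (294,199). Next I'll measure these precisely.

```bash
cat > m.py <<'E'
from h import *
from scipy.optimize import least_squares
from scipy import ndimage as ndi
def blobs(s,img,pts,sign,r=3.0):
    """refine weighted centroid of contrast around predicted pts"""
    out=[]
    g=img
    U,V=np.meshgrid(np.arange(g.shape[1]),np.arange(g.shape[0]))
    for p in pts:
        c=np.array(p,float)
        for _ in range(8):
            d=np.hypot(U-c[0],V-c[1]); m=d<r; ring=(d>=r)&(d<r+1.5)
            w=np.clip(sign*(g-np.median(g[ring])),0,None)*m*1.0
            w[w<0.25*w.max()]=0
            c=np.array([(w*U).sum(),(w*V).sum()])/w.sum()
        out.append((c,w.max()))
    return out
def pat(x,y,yaw,z,r=.03,n=4):
    a=yaw+np.arange(n)*2*np.pi/n
    return np.c_[x+r*np.cos(a),y+r*np.sin(a),np.full(n,z)]
def fit4(s,img,x,y,z,sign,r=.03):
    # coarse search over yaw & xy using the image, then centroid refinement
    best=None
    f=lambda p: ndi.map_coordinates(img,[p[:,1],p[:,0]],order=1)
    for dx in np.arange(-.008,.0081,.002):
      for dy in np.arange(-.008,.0081,.002):
        for yaw in np.radians(np.arange(0,90,3)):
            p=np.array([w2p(s,q) for q in pat(x+dx,y+dy,yaw,z)])
            q=np.array([w2p(s,q) for q in pat(x+dx,y+dy,yaw+np.pi/4,z)])
            v=sign*(f(p).mean()-f(q).mean())-sign*0-0.3*f(p).std()
            if best is None or v>best[0]: best=(v,x+dx,y+dy,yaw)
    _,x,y,yaw=best
    P=np.array([w2p(s,q) for q in pat(x,y,yaw,z)])
    B=blobs(s,img,P,sign)
    W=np.array([p2w(s,*b[0],z)[:2] for b in B])
    R=least_squares(lambda t:(pat(*t,z)[:,:2]-W).ravel(),[x,y,yaw])
    return R.x,np.abs(R.fun).max()*1e3,W.mean(0)
def rings(s,x,y,prof):
    return [np.array([w2p(s,[x+r*np.cos(a),y+r*np.sin(a),z]) for a in np.linspace(0,2*np.pi,60)]) for r,z in prof]
def silfit(s,mask,x,y,prof):
    """centre by matching the centroid of a filled mask with the model's silhouette"""
    M=ndi.binary_fill_holes(mask>.5); 
    vc=np.array(ndi.center_of_mass(np.where(ndi.binary_dilation(M),np.clip(np.where(ndi.binary_erosion(M),1,mask),0,1),0)))[::-1]
    K=16
    for _ in range(6):
        R=rings(s,x,y,prof); im=np.zeros((384*4,512*4),np.uint8); o=np.zeros(2)
        for a,b in zip(R[:-1],R[1:]):
            h=cv2.convexHull(np.vstack([a,b]).astype(np.float32))[:,0]
            cv2.fillConvexPoly(im,np.round(((h+.5)*4-.5)*256).astype(np.int32),1,shift=8)
        mc=(np.array(ndi.center_of_mass(im))[::-1]+.5)/4-.5
        e=vc-mc; z=.004; p0=w2p(s,[x,y,z]); d=p2w(s,*(p0+e),z)-np.array([x,y,z]); x+=d[0];y+=d[1]
    return x,y,M.sum(),im.sum()/16
E
cat > r.py <<'E'
from m import *
BOB=[(.042,0),(.042,.008),(.016,.008),(.016,.044),(.009,.044),(.008,.052)]
CAP=[(.032,0),(.032,.01),(.014,.01),(.014,.04)]
G={'top':dict(pl=(326,156),bo=(337,211),ca=(294,199)),'scene':dict(pl=(169,214),bo=(168,176),ca=(215,185))}
for n in ['top','scene']:
    ss=[cams.snapshot(n) for _ in range(4)]; s=ss[-1]
    I=np.mean([q['img'].astype(float) for q in ss],0)
    g=I.mean(2); R,Gc,B=I[...,0],I[...,1],I[...,2]
    x,y,_=p2w(s,*G[n]['pl'],.04)
    print(n,'plate',fit4(s,g,x,y,.040,-1))
    x,y,_=p2w(s,*G[n]['bo'],.006)
    U,V=np.meshgrid(np.arange(512),np.arange(384))
    sel=np.hypot(U-G[n]['bo'][0],V-G[n]['bo'][1])<24
    ch=(R-B); hi=np.percentile(ch[sel],93); mask=np.clip(ch/hi,0,1)*sel
    near=np.hypot(U-G[n]['bo'][0],V-G[n]['bo'][1])<20
    lab,k=ndi.label(ndi.binary_fill_holes(mask>.4)); L=lab[G[n]['bo'][1],G[n]['bo'][0]]; mask=mask*ndi.binary_dilation(lab==L)
    f=silfit(s,mask,x,y,BOB); print(n,'bob sil',f)
    print(n,'bob holes',fit4(s,B,f[0],f[1],.004,1))
    x,y,_=p2w(s,*G[n]['ca'],.006)
    sel=np.hypot(U-G[n]['ca'][0],V-G[n]['ca'][1])<15
    ch=(B-R); hi=np.percentile(ch[sel],85); mask=np.clip(ch/hi,0,1)*sel
    lab,k=ndi.label(ndi.binary_fill_holes(mask>.4)); L=lab[G[n]['ca'][1],G[n]['ca'][0]]; mask=mask*ndi.binary_dilation(lab==L)
    print(n,'cap',silfit(s,mask,x,y,CAP))
E
python3 r.py
```

```text
top plate (array([ 0.57588251, -0.18806346,  0.32219423]), np.float64(0.39787387874101743), array([ 0.57588251, -0.18806346]))
top bob sil (np.float64(0.413958065323876), np.float64(-0.23270569259570156), np.int64(590), np.float64(624.5625))
top bob holes (array([ 0.41402492, -0.23166444,  0.16363572]), np.float64(0.40572916850301066), array([ 0.41402492, -0.23166444]))
top cap (np.float64(0.449292211678859), np.float64(-0.09758091622447196), np.int64(331), np.float64(360.4375))
scene plate (array([ 0.57617078, -0.18672661,  0.31873451]), np.float64(0.28778772544515996), array([ 0.57617078, -0.18672661]))
scene bob sil (np.float64(0.41200014909545235), np.float64(-0.23157778719245647), np.int64(532), np.float64(618.25))
scene bob holes (array([ 0.38836521, -0.23076053,  0.71674658]), np.float64(17.099710636074683), array([ 0.38836521, -0.23076053]))
scene cap (np.float64(0.4450849474934385), np.float64(-0.09709688428888039), np.int64(354), np.float64(418.8125))
```

```bash
python3 - <<'E'
from r import *
E
cat > ov.py <<'E'
from m import *
import pickle,sys
BOB=[(.042,0),(.042,.008),(.016,.008),(.016,.044),(.009,.044)]
CAP=[(.032,0),(.032,.01),(.014,.01),(.014,.04)]
def ov(s,items,c,w,name,f=8):
    im=cv2.resize(s['img'],None,fx=f,fy=f,interpolation=cv2.INTER_CUBIC); im=np.clip(im.astype(float)*1.6,0,255).astype(np.uint8)
    T=lambda p:np.round((p+.5)*f-.5).astype(np.int32)
    for prof,x,y,holes in items:
        for R in rings(s,x,y,prof): cv2.polylines(im,[T(R)],True,(0,255,0),1)
        for q in holes: cv2.circle(im,tuple(int(v) for v in T(w2p(s,q))),3,(255,0,255),-1)
    x0,y0=int((c[0]-w[0]/2)*f),int((c[1]-w[1]/2)*f)
    return im[y0:y0+int(w[1]*f),x0:x0+int(w[0]*f)]
if __name__=='__main__':
    it=[(BOB,.414,-.2317,pat(.414,-.2317,.164,.004)),(CAP,.449,-.0976,[]),([(.046,.035),(.054,.025)],.576,-.1875,pat(.576,-.1875,.32,.04))]
    s=pickle.load(open('top1.pkl','rb')); save('ovt.png',ov(s,it,(320,180),(90,90),'',6.6))
    s=pickle.load(open('scene1.pkl','rb')); save('ovs.png',ov(s,it,(185,190),(90,90),'',6.6))
E
python3 ov.py
```

```text
top plate (array([ 0.57582446, -0.18804624,  0.32128948]), np.float64(0.2794308127326006), array([ 0.57582446, -0.18804624]))
top bob sil (np.float64(0.4139406742668764), np.float64(-0.23271616198065145), np.int64(592), np.float64(624.5625))
top bob holes (array([ 0.41403896, -0.23161698,  0.16478759]), np.float64(0.40670498975103886), array([ 0.41403896, -0.23161698]))
top cap (np.float64(0.44929484115945706), np.float64(-0.09759305816335634), np.int64(331), np.float64(360.3125))
scene plate (array([ 0.57616799, -0.18672722,  0.31853165]), np.float64(0.27153104504348824), array([ 0.57616799, -0.18672722]))
scene bob sil (np.float64(0.4119777289891381), np.float64(-0.23158483717371658), np.int64(531), np.float64(618.3125))
scene bob holes (array([ 0.40406797, -0.23617836,  0.25970254]), np.float64(25.85756682270074), array([ 0.40406797, -0.23617836]))
scene cap (np.float64(0.4451365485098733), np.float64(-0.09700350487371304), np.int64(358), np.float64(419.3125))
```

View pics/ovt.png

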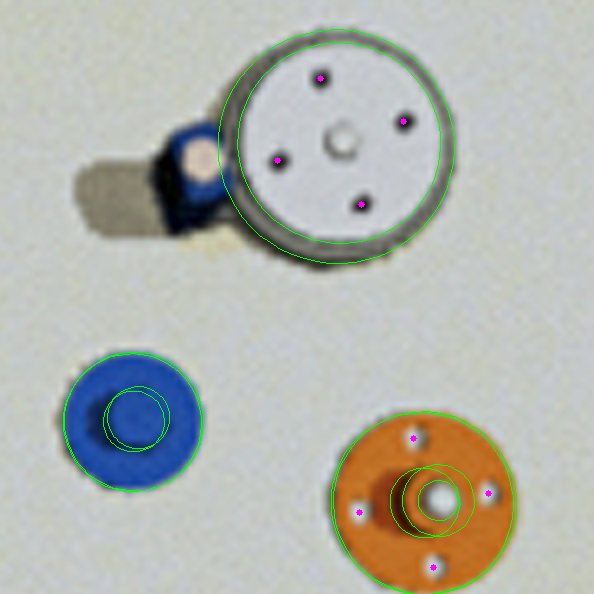

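View pics/ovs.png

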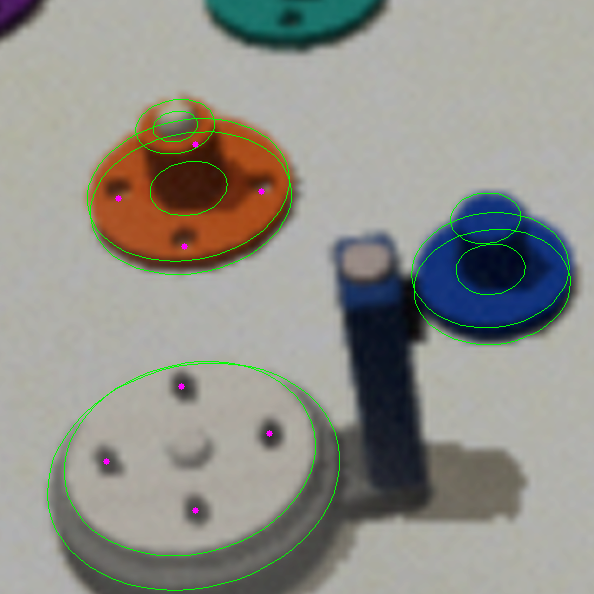

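```bash
cat > go.py <<'E'
import sys
from h import *
o=robot.get_obs(); R=Rm(o['ee_rot'])
t=[float(v) for v in sys.argv[1:4]]; yaw=float(sys.argv[4])
d=R.T@(np.array(t)-o['tool_pos']); cy=np.degrees(np.arctan2(R[1,0],R[0,0]))
Y=np.radians(yaw); Rt=np.array([[np.cos(Y),np.sin(Y),0],[np.sin(Y),-np.cos(Y),0],[0,0,-1]])
d2=Rt.T@(np.array(t)-o['tool_pos'])
rv=np.degrees(Ro.from_matrix(R.T@Rt).as_rotvec())
print('t',o['time'],'pos',o['tool_pos'].round(4),'yaw',cy.round(2),'width',round(o['width'],4),'F',np.round(o['wrist_force'],1))
print('shift now-axes mm',(d*1e3).round(1),'shift after-turn mm',(d2*1e3).round(1),'turn',rv.round(2))
E
python3 - <<'E'
from h import *
import pickle
s=pickle.load(open('top1.pkl','rb')); print(p2w(s,305.8,159.2,.12))
E
python3 go.py .414 -.2325 .15 0
```

```text
[ 0.55335278 -0.11960609  0.12      ]
t 1.7 pos [0.1957 0.514  0.2055] yaw 69.16 width 0.0939 F [ 0.6  0.6 -0. ]
shift now-axes mm [-620.   469.6   55.5] shift after-turn mm [218.3 746.5  55.5] turn [-0.000e+00 -1.000e-02  6.916e+01]
```

Emit:
jog_arm([
  {"rz":7},
  {"rz":7},
  {"rz":7},
  {"rz":7},
  {"rz":7},
  {"rz":7},
  {"rz":7},
  {"rz":7},
  {"rz":3.8},
], claw=0.7)

```text
invalid input
```

```bash
python3 go.py .414 -.2325 .15 9.4
```

```text
t 1.7 pos [0.1957 0.514  0.2055] yaw 69.16 width 0.0939 F [ 0.6  0.6 -0. ]
shift now-axes mm [-620.   469.6   55.5] shift after-turn mm [ 93.4 772.1  55.5] turn [-0.000e+00 -1.000e-02  5.976e+01]
```

Emit:
jog_arm([
  {"x":0,"y":0,"z":0,"rx":0,"ry":0,"rz":7},
  {"x":0,"y":0,"z":0,"rx":0,"ry":0,"rz":7},
  {"x":0,"y":0,"z":0,"rx":0,"ry":0,"rz":7},
  {"x":0,"y":0,"z":0,"rx":0,"ry":0,"rz":7},
  {"x":0,"y":0,"z":0,"rx":0,"ry":0,"rz":7},
  {"x":0,"y":0,"z":0,"rx":0,"ry":0,"rz":7},
  {"x":0,"y":0,"z":0,"rx":0,"ry":0,"rz":7},
  {"x":0,"y":0,"z":0,"rx":0,"ry":0,"rz":7},
  {"x":0,"y":0,"z":0,"rx":0,"ry":0,"rz":4},
], claw=0.7)

```text
time: 2.45
tool_pos: [0.1957, 0.514, 0.2055]
ee_rot: [-3.142, 0.0, 0.129]
wrist_force: [0.4, -1.1, -0.5]
width: 0.0657
```

```bash
python3 go.py .414 -.2325 .15 9.4
```

```text
t 2.45 pos [0.1957 0.514  0.2055] yaw 7.41 width 0.0657 F [ 0.4 -1.1 -0.5]
shift now-axes mm [120.2 768.4  55.5] shift after-turn mm [ 93.5 772.1  55.5] turn [-0.    0.   -1.99]
```

Emit:
jog_arm([
  {"x":0.006,"y":0.038,"z":0.0,"rx":0,"ry":0,"rz":0},
  {"x":0.006,"y":0.038,"z":0.0,"rx":0,"ry":0,"rz":0},
  {"x":0.006,"y":0.038,"z":0.0,"rx":0,"ry":0,"rz":0},
  {"x":0.006,"y":0.038,"z":0.0,"rx":0,"ry":0,"rz":0},
  {"x":0.006,"y":0.038,"z":0.0,"rx":0,"ry":0,"rz":0},
  {"x":0.006,"y":0.038,"z":0.0,"rx":0,"ry":0,"rz":0},
  {"x":0.006,"y":0.038,"z":0.0,"rx":0,"ry":0,"rz":0},
  {"x":0.006,"y":0.038,"z":0.0,"rx":0,"ry":0,"rz":0},
  {"x":0.006,"y":0.038,"z":0.0,"rx":0,"ry":0,"rz":0},
  {"x":0.006,"y":0.038,"z":0.0,"rx":0,"ry":0,"rz":0},
])

```text
time: 3.28
tool_pos: [0.3053, 0.1366, 0.2028]
ee_rot: [3.141, -0.002, 0.144]
wrist_force: [1.9, -0.0, 0.5]
width: 0.0657
```

```bash
python3 go.py .414 -.2325 .15 9.4
```

```text
t 3.2833 pos [0.3053 0.1366 0.2028] yaw 8.23 width 0.0657 F [ 1.9 -0.   0.5]
shift now-axes mm [ 54.7 380.8  53.3] shift after-turn mm [ 47.  381.9  52.8] turn [ 0.05 -0.12 -1.17]
```

Emit:
jog_arm([
  {"x":0.005,"y":0.038,"z":0.003,"rx":0,"ry":0,"rz":0},
  {"x":0.005,"y":0.038,"z":0.003,"rx":0,"ry":0,"rz":0},
  {"x":0.005,"y":0.038,"z":0.004,"rx":0,"ry":0,"rz":0},
  {"x":0.005,"y":0.038,"z":0.004,"rx":0,"ry":0,"rz":0},
  {"x":0.005,"y":0.038,"z":0.004,"rx":0,"ry":0,"rz":0},
  {"x":0.005,"y":0.038,"z":0.004,"rx":0,"ry":0,"rz":0},
  {"x":0.005,"y":0.038,"z":0.004,"rx":0,"ry":0,"rz":0},
  {"x":0.005,"y":0.038,"z":0.004,"rx":0,"ry":0,"rz":0},
  {"x":0.005,"y":0.038,"z":0.004,"rx":0,"ry":0,"rz":0},
  {"x":0.005,"y":0.03,"z":0.004,"rx":0,"ry":0,"rz":-1},
  {"x":0,"y":0,"z":0,"rx":0,"ry":0,"rz":0},
])

```text
time: 4.2
tool_pos: [0.4095, -0.2506, 0.1683]
ee_rot: [3.134, -0.018, 0.152]
wrist_force: [-0.4, 0.4, -0.3]
width: 0.066
```

```bash
python3 go.py .414 -.2325 .10 9.4
```

```text
t 4.2 pos [ 0.4095 -0.2506  0.1683] yaw 8.68 width 0.066 F [-0.4  0.4 -0.3]
shift now-axes mm [  6.  -17.7  68.3] shift after-turn mm [  7.4 -17.1  68.3] turn [ 0.42 -1.02 -0.72]
```

Emit:
jog_arm([
  {"x":0.006,"y":-0.017,"z":0.0,"rx":0.4,"ry":-1.0,"rz":-0.7},
  {"x":0,"y":0,"z":0,"rx":0,"ry":0,"rz":0},
  {"x":0,"y":0,"z":0.02,"rx":0,"ry":0,"rz":0},
  {"x":0,"y":0,"z":0.02,"rx":0,"ry":0,"rz":0},
  {"x":0,"y":0,"z":0.0,"rx":0,"ry":0,"rz":0},
  {"x":0,"y":0,"z":0,"rx":0,"ry":0,"rz":0},
])

```text
time: 4.7
tool_pos: [0.4127, -0.2339, 0.1287]
ee_rot: [3.139, -0.001, 0.161]
wrist_force: [-0.0, -0.1, 0.3]
width: 0.0656
```

```bash
python3 go.py .414 -.2325 .012 9.4
```

```text
t 4.7 pos [ 0.4127 -0.2339  0.1287] yaw 9.24 width 0.0656 F [-0.  -0.1  0.3]
shift now-axes mm [  1.3  -1.5 116.7] shift after-turn mm [  1.5  -1.2 116.7] turn [ 0.13 -0.08 -0.16]
```

Emit:
jog_arm([
  {"x":0.0013,"y":-0.0015,"z":0.0,"rx":0.1,"ry":-0.1,"rz":-0.2},
  {"x":0,"y":0,"z":0.02,"rx":0,"ry":0,"rz":0},
  {"x":0,"y":0,"z":0.02,"rx":0,"ry":0,"rz":0},
  {"x":0,"y":0,"z":0.02,"rx":0,"ry":0,"rz":0},
  {"x":0,"y":0,"z":0.01,"rx":0,"ry":0,"rz":0},
  {"x":0,"y":0,"z":0.0,"rx":0,"ry":0,"rz":0},
  {"x":0,"y":0,"z":0,"rx":0,"ry":0,"rz":0},
])

```text
time: 5.28
tool_pos: [0.4191, -0.2341, 0.067]
ee_rot: [3.129, -0.012, 0.168]
wrist_force: [0.3, -1.2, 0.6]
width: 0.0659
```

```bash
python3 go.py .414 -.2325 .012 9.4
```

```text
t 5.2833 pos [ 0.4191 -0.2341  0.067 ] yaw 9.65 width 0.0659 F [ 0.3 -1.2  0.6]
shift now-axes mm [-5.4 -3.1 54.9] shift after-turn mm [-4.8 -2.4 55. ] turn [ 0.74 -0.69  0.24]
```

Emit:
jog_arm([
  {"x":-0.0054,"y":-0.0031,"z":0.0,"rx":0.7,"ry":-0.7,"rz":0.2},
  {"x":0,"y":0,"z":0,"rx":0,"ry":0,"rz":0},
  {"x":0,"y":0,"z":0,"rx":0,"ry":0,"rz":0},
])

```text
time: 5.53
tool_pos: [0.4145, -0.2329, 0.0708]
ee_rot: [3.138, -0.003, 0.165]
wrist_force: [0.9, -0.0, 0.5]
width: 0.0659
```

```bash
python3 go.py .414 -.2325 .012 9.4
```

```text
t 5.5333 pos [ 0.4145 -0.2329  0.0708] yaw 9.44 width 0.0659 F [ 0.9 -0.   0.5]
shift now-axes mm [-0.6 -0.7 58.8] shift after-turn mm [-0.5 -0.5 58.8] turn [ 0.21 -0.15  0.04]
```

Emit:
jog_arm([
  {"x":-0.0006,"y":-0.0007,"z":0.01,"rx":0.2,"ry":-0.1,"rz":0},
  {"x":0,"y":0,"z":0.01,"rx":0,"ry":0,"rz":0},
  {"x":0,"y":0,"z":0.01,"rx":0,"ry":0,"rz":0},
  {"x":0,"y":0,"z":0.01,"rx":0,"ry":0,"rz":0},
  {"x":0,"y":0,"z":0,"rx":0,"ry":0,"rz":0},
  {"x":0,"y":0,"z":0,"rx":0,"ry":0,"rz":0},
  {"x":0,"y":0,"z":0,"rx":0,"ry":0,"rz":0},
])

```text
time: 6.12
tool_pos: [0.414, -0.2325, 0.027]
ee_rot: [3.141, -0.001, 0.164]
wrist_force: [-0.2, -1.0, 0.5]
width: 0.0658
```

```bash
python3 go.py .414 -.2325 .013 9.4
```

```text
t 6.1167 pos [ 0.414  -0.2325  0.027 ] yaw 9.42 width 0.0658 F [-0.2 -1.   0.5]
shift now-axes mm [ 0. -0. 14.] shift after-turn mm [ 0.1 -0.  14. ] turn [ 0.02 -0.07  0.02]
```

Excellent alignment. I'll finish the descent, close, and check how far the bobbin shifts.

Emit:
jog_arm([
  {"x":0,"y":0,"z":0.006,"rx":0,"ry":0,"rz":0},
  {"x":0,"y":0,"z":0.006,"rx":0,"ry":0,"rz":0},
  {"x":0,"y":0,"z":0.001,"rx":0,"ry":0,"rz":0},
  {"x":0,"y":0,"z":0,"rx":0,"ry":0,"rz":0},
])

```text
time: 6.45
tool_pos: [0.4144, -0.2328, 0.0132]
ee_rot: [3.14, -0.002, 0.165]
wrist_force: [-0.3, -0.2, 0.7]
width: 0.066
```

Emit:
jog_arm([
  {"x":0,"y":0,"z":0,"rx":0,"ry":0,"rz":0},
  {"x":0,"y":0,"z":0,"rx":0,"ry":0,"rz":0},
  {"x":0,"y":0,"z":0,"rx":0,"ry":0,"rz":0},
  {"x":0,"y":0,"z":0,"rx":0,"ry":0,"rz":0},
  {"x":0,"y":0,"z":0,"rx":0,"ry":0,"rz":0},
  {"x":0,"y":0,"z":0,"rx":0,"ry":0,"rz":0},
  {"x":0,"y":0,"z":0,"rx":0,"ry":0,"rz":0},
  {"x":0,"y":0,"z":0,"rx":0,"ry":0,"rz":0},
], claw=0)

```text
time: 7.12
tool_pos: [0.415, -0.2332, 0.014]
ee_rot: [3.139, -0.003, 0.165]
wrist_force: [0.3, -0.3, 0.2]
width: 0.0318
```

```bash
python3 go.py .414 -.2325 .013 9.4; python3 - <<'E'
from ov import *
x,y=.4140,-.2325
it=[(BOB,x,y,pat(x,y,.164,.004)),([(.046,.035),(.054,.025)],.576,-.188,pat(.576,-.188,.32,.04))]
s=cams.snapshot('top');pickle.dump(s,open('top2.pkl','wb')); a=ov(s,it,(335,190),(60,90),'',6)
s=cams.snapshot('scene'); pickle.dump(s,open('scene2.pkl','wb'));b=ov(s,it,(165,180),(60,90),'',6)
save('g1.png',np.hstack([a,b]))
E
```

```text
t 7.1167 pos [ 0.415  -0.2332  0.014 ] yaw 9.43 width 0.0318 F [ 0.3 -0.3  0.2]
shift now-axes mm [-0.8 -0.9  1. ] shift after-turn mm [-0.8 -0.9  1. ] turn [ 0.14 -0.18  0.03]
```

View pics/g1.png

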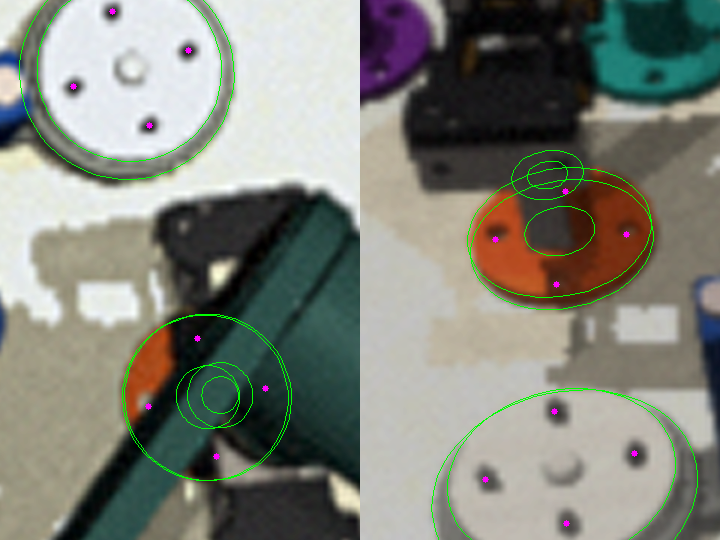

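Emit:
jog_arm([
  {"x":0,"y":0,"z":-0.01,"rx":0,"ry":0,"rz":0},
  {"x":0,"y":0,"z":-0.015,"rx":0,"ry":0,"rz":0},
  {"x":0,"y":0,"z":-0.02,"rx":0,"ry":0,"rz":0},
  {"x":0,"y":0,"z":-0.02,"rx":0,"ry":0,"rz":0},
  {"x":0,"y":0,"z":-0.02,"rx":0,"ry":0,"rz":0},
  {"x":0,"y":0,"z":0,"rx":0,"ry":0,"rz":0},
  {"x":0,"y":0,"z":0,"rx":0,"ry":0,"rz":0},
])

```text
time: 7.8
tool_pos: [0.4131, -0.2318, 0.1034]
ee_rot: [-3.141, -0.0, 0.165]
wrist_force: [-0.3, -0.8, -1.6]
width: 0.0318
```

```bash
python3 go.py .576 -.1885 .10 18.4
```

```text
t 7.8 pos [ 0.4131 -0.2318  0.1034] yaw 9.43 width 0.0318 F [-0.3 -0.8 -1.6]
shift now-axes mm [167.8 -16.1   3.4] shift after-turn mm [168.3  10.3   3.4] turn [-0.06 -0.01 -8.97]
```

Emit:
jog_arm([
  {"x":0,"y":0,"z":0,"rx":0,"ry":0,"rz":-4.5},
  {"x":0,"y":0,"z":0,"rx":0,"ry":0,"rz":-4},
  {"x":0,"y":0,"z":0,"rx":0,"ry":0,"rz":0},
  {"x":0.02,"y":0.001,"z":0,"rx":0,"ry":0,"rz":0},
  {"x":0.02,"y":0.001,"z":0,"rx":0,"ry":0,"rz":0},
  {"x":0.02,"y":0.001,"z":0,"rx":0,"ry":0,"rz":0},
  {"x":0.02,"y":0.001,"z":0,"rx":0,"ry":0,"rz":0},
  {"x":0.02,"y":0.001,"z":0,"rx":0,"ry":0,"rz":0},
  {"x":0.02,"y":0.001,"z":0,"rx":0,"ry":0,"rz":0},
  {"x":0.015,"y":0.001,"z":0,"rx":0,"ry":0,"rz":0},
  {"x":0,"y":0,"z":0,"rx":0,"ry":0,"rz":0},
  {"x":0,"y":0,"z":0,"rx":0,"ry":0,"rz":0},
])

```text
time: 8.8
tool_pos: [0.5418, -0.1919, 0.0876]
ee_rot: [-3.125, 0.016, 0.3]
wrist_force: [-0.4, 0.3, -0.6]
width: 0.0317
```

```bash
python3 go.py .576 -.1885 .10 18.4
```

```text
t 8.8 pos [ 0.5418 -0.1919  0.0876] yaw 17.21 width 0.0317 F [-0.4  0.3 -0.6]
shift now-axes mm [ 33.4   6.6 -13. ] shift after-turn mm [ 33.5   7.6 -12.4] turn [-0.96  0.91 -1.2 ]
```

Emit:
jog_arm([
  {"x":0,"y":0,"z":-0.01,"rx":-0.96,"ry":0.9,"rz":-1.2},
  {"x":0,"y":0,"z":0,"rx":0,"ry":0,"rz":0},
  {"x":0.01,"y":0.002,"z":0,"rx":0,"ry":0,"rz":0},
  {"x":0.01,"y":0.002,"z":0,"rx":0,"ry":0,"rz":0},
  {"x":0.01,"y":0.002,"z":0,"rx":0,"ry":0,"rz":0},
  {"x":0,"y":0,"z":0,"rx":0,"ry":0,"rz":0},
  {"x":0,"y":0,"z":0,"rx":0,"ry":0,"rz":0},
])

```text
time: 9.38
tool_pos: [0.5718, -0.1889, 0.0978]
ee_rot: [3.141, 0.001, 0.318]
wrist_force: [-0.3, 0.3, -1.2]
width: 0.0313
```

```bash
python3 go.py .576 -.1885 .075 18.4
```

```text
t 9.3833 pos [ 0.5718 -0.1889  0.0978] yaw 18.24 width 0.0313 F [-0.3  0.3 -1.2]
shift now-axes mm [ 4.1  0.9 22.8] shift after-turn mm [ 4.1  0.9 22.8] turn [ 0.04  0.05 -0.16]
```

Emit:
jog_arm([
  {"x":0.004,"y":0.001,"z":0.005,"rx":0,"ry":0,"rz":-0.1},
  {"x":0,"y":0,"z":0.007,"rx":0,"ry":0,"rz":0},
  {"x":0,"y":0,"z":0.007,"rx":0,"ry":0,"rz":0},
  {"x":0,"y":0,"z":0,"rx":0,"ry":0,"rz":0},
  {"x":0,"y":0,"z":0,"rx":0,"ry":0,"rz":0},
  {"x":0,"y":0,"z":0,"rx":0,"ry":0,"rz":0},
])

```text
time: 9.88
tool_pos: [0.5754, -0.1883, 0.0749]
ee_rot: [-3.14, 0.004, 0.32]
wrist_force: [0.1, -0.1, -0.5]
width: 0.0317
```

```bash
python3 go.py .576 -.1885 .065 18.4;  python3 - <<'E'
from ov import *
o=robot.get_obs(); h=o['tool_pos'][2]-.014; x,y=o['tool_pos'][:2]
BOBh=[(r,z+h) for r,z in BOB]
s=cams.snapshot('top');pickle.dump(s,open('top3.pkl','wb'))
s2=cams.snapshot('scene'); pickle.dump(s2,open('scene3.pkl','wb'))
it=[(BOBh,x,y,pat(x,y,.321,h+.008))]
save('g2.png',np.hstack([ov(s,it,(325,165),(50,75),'',8),ov(s2,it,(170,205),(50,75),'',8)]))
E
```

```text
t 9.8833 pos [ 0.5754 -0.1883  0.0749] yaw 18.35 width 0.0317 F [ 0.1 -0.1 -0.5]
shift now-axes mm [0.6 0.4 9.9] shift after-turn mm [0.5 0.4 9.9] turn [-0.09  0.22 -0.05]
```

View pics/g2.png

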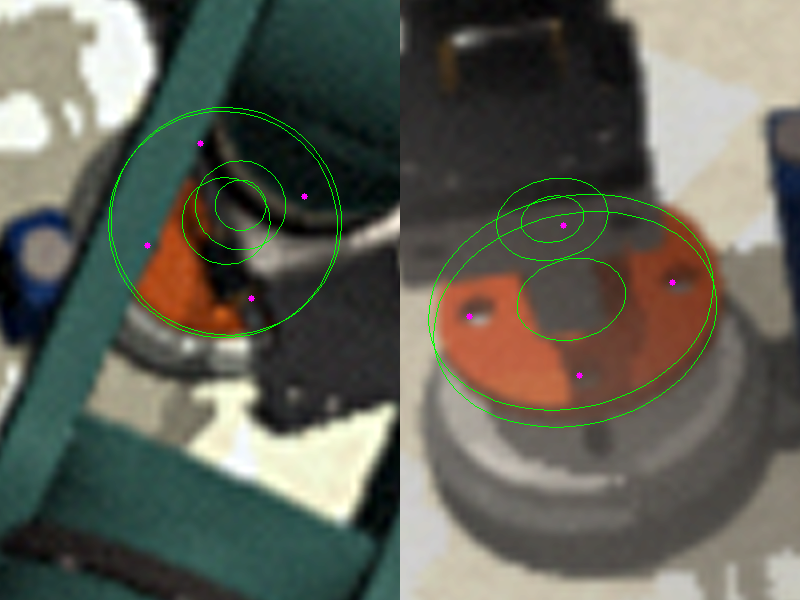

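```bash
cat > e.py <<'E'
from ov import *
def fitpose(s,x,y,h,c,th=0.35):
    """match flange outline: sample radial edge of saturation ratio along outline normals"""
    I=s['img'].astype(float); sat=(I[...,0]-I[...,2])/(I.max(2)+8)
    def outline(x,y):
        a=np.linspace(0,2*np.pi,73)[:-1]
        P=[np.array([w2p(s,[x+.042*np.cos(t),y+.042*np.sin(t),z]) for t in a]) for z in (h,h+.008)]
        hull=cv2.convexHull(np.vstack(P).astype(np.float32))[:,0]; return hull
    H=outline(x,y); ctr=H.mean(0); res=[]
    n=len(H)
    for i in range(n):
        t=H[(i+1)%n]-H[i-1]; nrm=np.array([t[1],-t[0]]); nrm/=np.linalg.norm(nrm)
        if nrm@(H[i]-ctr)<0: nrm=-nrm
        k=np.arange(-4,4.01,.1); q=H[i]+k[:,None]*nrm
        v=ndi.map_coordinates(sat,[q[:,1],q[:,0]],order=1)
        vi=v[:15].mean(); vo=v[-15:].mean()
        if vi<.45 or vo>.25: continue
        mid=(vi+vo)/2; j=np.where((v[:-1]>=mid)&(v[1:]<mid))[0]
        if len(j)!=1: continue
        res.append((H[i],nrm,k[j[0]]))
    if len(res)<6: return None
    A=np.array([r[1] for r in res]); b=np.array([r[2] for r in res])
    best=least_squares(lambda t:A@t-b,[0,0],loss='soft_l1',f_scale=.3).x
    d=p2w(s,*(w2p(s,[x,y,h+.004])+best),h+.004)-np.array([x,y,h+.004])
    return best.round(2),(d[:2]*1e3).round(2),len(res),np.abs(A@best-b).mean().round(2)
if __name__=='__main__':
    L=lambda n:pickle.load(open(n+'.pkl','rb'))
    for n,x,y,h in [('top1',.414,-.2326,0),('scene1',.414,-.2326,0),('top2',.4150,-.2332,0),('scene2',.415,-.2332,0),('top3',.5754,-.1883,.061),('scene3',.5754,-.1883,.061)]:
        print(n,fitpose(L(n),x,y,h,0))
E
python3 e.py
```

```text
top1 (array([-0.07, -0.  ]), array([0.01, 0.22]), 60, np.float64(0.17))
scene1 (array([ 0.5 , -0.77]), array([-3.07,  0.66]), 73, np.float64(0.48))
top2 (array([-0.04, -0.01]), array([0.03, 0.12]), 12, np.float64(0.12))
scene2 (array([ 0.76, -0.71]), array([-2.93,  1.43]), 66, np.float64(0.43))
top3 (array([-0.15, -0.09]), array([0.26, 0.43]), 14, np.float64(0.2))
scene3 (array([ 0.85, -1.15]), array([-3.72,  1.16]), 45, np.float64(0.22))
```

Outline fits in the top view put the held bobbin within about 0.3 mm of the plate axis, and the scene camera's bias is consistent. I'll lower it now.

Emit:
jog_arm([
  {"x":0.0002,"y":0,"z":0.004,"rx":-0.1,"ry":0.2,"rz":0},
  {"x":0,"y":0,"z":0.004,"rx":0,"ry":0,"rz":0},
  {"x":0,"y":0,"z":0.003,"rx":0,"ry":0,"rz":0},
  {"x":0,"y":0,"z":0,"rx":0,"ry":0,"rz":0},
  {"x":0,"y":0,"z":0,"rx":0,"ry":0,"rz":0},
])

```text
time: 10.4
tool_pos: [0.5762, -0.1887, 0.0644]
ee_rot: [3.139, -0.002, 0.32]
wrist_force: [-0.4, -0.1, -0.3]
width: 0.0313
```

```bash
python3 go.py .5756 -.1884 .05 18.4
```

```text
t 10.4 pos [ 0.5762 -0.1887  0.0644] yaw 18.33 width 0.0313 F [-0.4 -0.1 -0.3]
shift now-axes mm [-0.5 -0.5 14.4] shift after-turn mm [-0.5 -0.5 14.4] turn [ 0.14 -0.13 -0.07]
```

Emit:
jog_arm([
  {"x":-0.0005,"y":-0.0005,"z":0.002,"rx":0.1,"ry":-0.1,"rz":0},
  {"x":0,"y":0,"z":0.002,"rx":0,"ry":0,"rz":0},
  {"x":0,"y":0,"z":0.002,"rx":0,"ry":0,"rz":0},
  {"x":0,"y":0,"z":0.002,"rx":0,"ry":0,"rz":0},
])

```text
time: 10.73
tool_pos: [0.576, -0.1886, 0.0564]
ee_rot: [3.14, -0.001, 0.32]
wrist_force: [-0.3, -0.0, -0.5]
width: 0.0314
```

```bash
python3 go.py .5756 -.1884 .05 18.4
```

```text
t 10.7333 pos [ 0.576  -0.1886  0.0564] yaw 18.33 width 0.0314 F [-0.3 -0.  -0.5]
shift now-axes mm [-0.3 -0.3  6.4] shift after-turn mm [-0.3 -0.3  6.4] turn [ 0.08 -0.08 -0.07]
```

Emit:
jog_arm([
  {"x":-0.0002,"y":-0.0002,"z":0.0025,"rx":0,"ry":0,"rz":0},
  {"x":0,"y":0,"z":0.002,"rx":0,"ry":0,"rz":0},
  {"x":0,"y":0,"z":0.002,"rx":0,"ry":0,"rz":0},
  {"x":0,"y":0,"z":0,"rx":0,"ry":0,"rz":0},
])

```text
time: 11.07
tool_pos: [0.5757, -0.1886, 0.049]
ee_rot: [3.14, -0.001, 0.32]
wrist_force: [0.3, -0.0, -0.8]
width: 0.0314
```

```bash
python3 go.py .5756 -.1884 .049 18.4
```

```text
t 11.0667 pos [ 0.5757 -0.1886  0.049 ] yaw 18.33 width 0.0314 F [ 0.3 -0.  -0.8]
shift now-axes mm [-0.1 -0.2  0. ] shift after-turn mm [-0.1 -0.2  0. ] turn [ 0.09 -0.07 -0.07]
```

Emit:
jog_arm([
  {"x":0,"y":0,"z":0,"rx":0,"ry":0,"rz":0},
  {"x":0,"y":0,"z":0,"rx":0,"ry":0,"rz":0},
  {"x":0,"y":0,"z":0,"rx":0,"ry":0,"rz":0},
  {"x":0,"y":0,"z":0,"rx":0,"ry":0,"rz":0},
  {"x":0,"y":0,"z":0,"rx":0,"ry":0,"rz":0},
], claw=0.55)

```text
time: 11.48
tool_pos: [0.5765, -0.1888, 0.05]
ee_rot: [3.139, -0.003, 0.32]
wrist_force: [0.3, -0.4, 0.4]
width: 0.0515
```

Emit:
jog_arm([
  {"x":0,"y":0,"z":-0.01,"rx":0,"ry":0,"rz":0},
  {"x":0,"y":0,"z":-0.015,"rx":0,"ry":0,"rz":0},
  {"x":0,"y":0,"z":-0.015,"rx":0,"ry":0,"rz":0},
  {"x":0,"y":0,"z":-0.02,"rx":0,"ry":0,"rz":0},
  {"x":0,"y":0,"z":-0.02,"rx":0,"ry":0,"rz":0},
  {"x":0,"y":0,"z":-0.02,"rx":0,"ry":0,"rz":0},
  {"x":0,"y":0,"z":-0.02,"rx":0,"ry":0,"rz":0},
  {"x":0,"y":0,"z":0,"rx":0,"ry":0,"rz":0},
])

```text
time: 12.15
tool_pos: [0.5752, -0.1881, 0.1789]
ee_rot: [3.14, -0.002, 0.32]
wrist_force: [-0.3, -0.6, 0.2]
width: 0.0515
```

```bash
python3 go.py .449 -.0976 .16 45;  python3 - <<'E'
from ov import *
BOBh=[(r,z+.035) for r,z in BOB]; x,y=.5758,-.188
s=cams.snapshot('top');pickle.dump(s,open('top4.pkl','wb'))
s2=cams.snapshot('scene'); pickle.dump(s2,open('scene4.pkl','wb'))
it=[(BOBh,x,y,[])]
save('g3.png',np.hstack([ov(s,it,(325,165),(50,75),'',8),ov(s2,it,(170,205),(50,75),'',8)]))
from e import fitpose
for q in (s,s2): print(fitpose(q,x,y,.035,0))
E
```

```text
t 12.15 pos [ 0.5752 -0.1881  0.1789] yaw 18.33 width 0.0515 F [-0.3 -0.6  0.2]
shift now-axes mm [ -91.4 -125.6   18.5] shift after-turn mm [ -25.3 -153.3   18.9] turn [  0.14  -0.1  -26.67]
(array([ 0.08, -0.09]), array([ 0.27, -0.24]), 21, np.float64(0.41))
(array([ 0.47, -1.24]), array([-3.92,  0.23]), 68, np.float64(0.37))
```

View pics/g3.png

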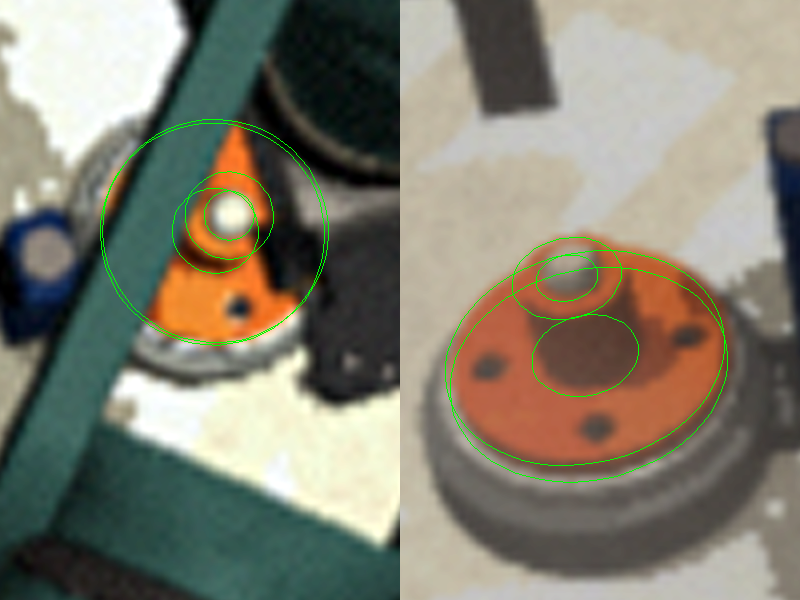

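Emit:
jog_arm([
  {"x":0,"y":0,"z":0,"rx":0,"ry":0,"rz":-6.5},
  {"x":0,"y":0,"z":0,"rx":0,"ry":0,"rz":-6.5},
  {"x":0,"y":0,"z":0,"rx":0,"ry":0,"rz":-6.5},
  {"x":0,"y":0,"z":0,"rx":0,"ry":0,"rz":-5},
  {"x":0,"y":0,"z":0,"rx":0,"ry":0,"rz":0},
  {"x":-0.003,"y":-0.02,"z":0,"rx":0,"ry":0,"rz":0},
  {"x":-0.003,"y":-0.02,"z":0,"rx":0,"ry":0,"rz":0},
  {"x":-0.003,"y":-0.02,"z":0,"rx":0,"ry":0,"rz":0},
  {"x":-0.003,"y":-0.02,"z":0,"rx":0,"ry":0,"rz":0},
  {"x":-0.003,"y":-0.02,"z":0,"rx":0,"ry":0,"rz":0},
  {"x":0,"y":0,"z":0,"rx":0,"ry":0,"rz":0},
  {"x":0,"y":0,"z":0,"rx":0,"ry":0,"rz":0},
])

```text
time: 13.25
tool_pos: [0.4806, -0.1197, 0.1528]
ee_rot: [-3.104, 0.017, 0.75]
wrist_force: [0.5, -0.2, -0.3]
width: 0.0516
```

```bash
python3 go.py .4493 -.0976 .16 45
```

```text
t 13.25 pos [ 0.4806 -0.1197  0.1528] yaw 42.97 width 0.0516 F [ 0.5 -0.2 -0.3]
shift now-axes mm [ -8.  -37.7  -5.6] shift after-turn mm [ -6.6 -37.8  -7.2] turn [-2.17  0.95 -2.05]
```

Emit:
jog_arm([
  {"x":0,"y":0,"z":0,"rx":-2.1,"ry":0.9,"rz":-2},
  {"x":0,"y":0,"z":0,"rx":0,"ry":0,"rz":0},
  {"x":-0.002,"y":-0.012,"z":0,"rx":0,"ry":0,"rz":0},
  {"x":-0.002,"y":-0.012,"z":0,"rx":0,"ry":0,"rz":0},
  {"x":-0.002,"y":-0.01,"z":0,"rx":0,"ry":0,"rz":0},
  {"x":0,"y":0,"z":0,"rx":0,"ry":0,"rz":0},
  {"x":0,"y":0,"z":0,"rx":0,"ry":0,"rz":0},
])

```text
time: 13.83
tool_pos: [0.4526, -0.1009, 0.149]
ee_rot: [-3.136, 0.004, 0.776]
wrist_force: [-0.8, -0.1, -0.0]
width: 0.0521
```

```bash
python3 go.py .4493 -.0976 .013 45; python3 - <<'E'
from ov import *
s=cams.snapshot('scene'); s2=cams.snapshot('top')
it=[(CAP,.4493,-.0976,[])]
save('g4.png',np.hstack([ov(s2,it,(294,195),(50,75),'',8),ov(s,it,(215,180),(50,75),'',8)]))
E
```

```text
t 13.8333 pos [ 0.4526 -0.1009  0.149 ] yaw 44.44 width 0.0521 F [-0.8 -0.1 -0. ]
shift now-axes mm [  0.5  -4.  136. ] shift after-turn mm [  0.   -4.7 136. ] turn [-0.31  0.21 -0.56]
```

View pics/g4.png

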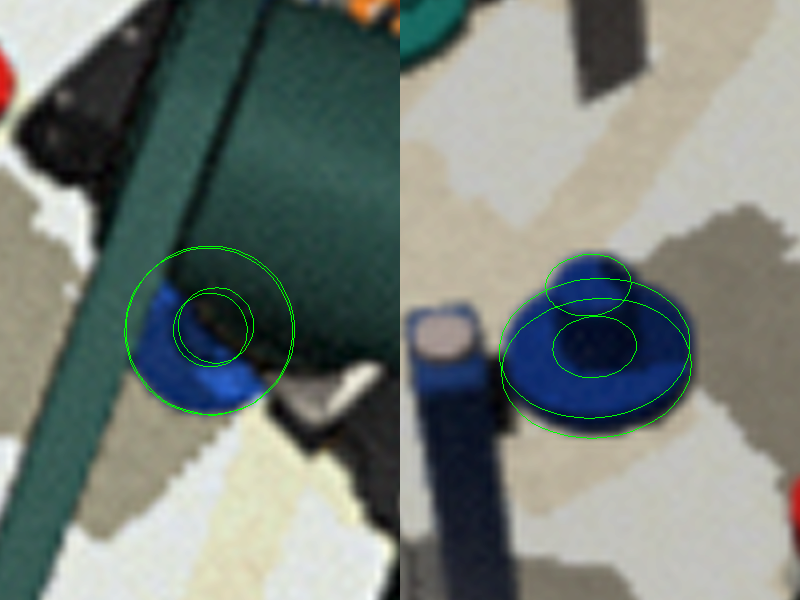

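Emit:
jog_arm([
  {"x":0.0005,"y":-0.004,"z":0,"rx":-0.3,"ry":0.2,"rz":-0.5},
  {"x":0,"y":0,"z":0,"rx":0,"ry":0,"rz":0},
  {"x":0,"y":0,"z":0.012,"rx":0,"ry":0,"rz":0},
  {"x":0,"y":0,"z":0.012,"rx":0,"ry":0,"rz":0},
  {"x":0,"y":0,"z":0.012,"rx":0,"ry":0,"rz":0},
  {"x":0,"y":0,"z":0.012,"rx":0,"ry":0,"rz":0},
  {"x":0,"y":0,"z":0.012,"rx":0,"ry":0,"rz":0},
  {"x":0,"y":0,"z":0.012,"rx":0,"ry":0,"rz":0},
  {"x":0,"y":0,"z":0,"rx":0,"ry":0,"rz":0},
  {"x":0,"y":0,"z":0,"rx":0,"ry":0,"rz":0},
])

```text
time: 14.77
tool_pos: [0.4508, -0.0983, 0.0695]
ee_rot: [3.141, 0.0, 0.784]
wrist_force: [-0.2, -0.0, 0.1]
width: 0.0514
```

```bash
python3 go.py .4493 -.0976 .015 45
```

```text
t 14.7667 pos [ 0.4508 -0.0983  0.0695] yaw 44.92 width 0.0514 F [-0.2 -0.   0.1]
shift now-axes mm [-0.5 -1.6 54.5] shift after-turn mm [-0.5 -1.6 54.5] turn [ 0.02  0.01 -0.08]
```

Emit:
jog_arm([
  {"x":-0.0005,"y":-0.0016,"z":0,"rx":0,"ry":0,"rz":0},
  {"x":0,"y":0,"z":0.01,"rx":0,"ry":0,"rz":0},
  {"x":0,"y":0,"z":0.01,"rx":0,"ry":0,"rz":0},
  {"x":0,"y":0,"z":0.01,"rx":0,"ry":0,"rz":0},
  {"x":0,"y":0,"z":0.01,"rx":0,"ry":0,"rz":0},
  {"x":0,"y":0,"z":0.005,"rx":0,"ry":0,"rz":0},
  {"x":0,"y":0,"z":0,"rx":0,"ry":0,"rz":0},
  {"x":0,"y":0,"z":0,"rx":0,"ry":0,"rz":0},
])

```text
time: 15.43
tool_pos: [0.4499, -0.0978, 0.0206]
ee_rot: [3.139, -0.001, 0.784]
wrist_force: [-0.2, -0.1, 0.1]
width: 0.052
```

```bash
python3 go.py .4493 -.0976 .015 45
```

```text
t 15.4333 pos [ 0.4499 -0.0978  0.0206] yaw 44.92 width 0.052 F [-0.2 -0.1  0.1]
shift now-axes mm [-0.3 -0.6  5.6] shift after-turn mm [-0.3 -0.5  5.6] turn [ 0.12 -0.04 -0.08]
```

Emit:
jog_arm([
  {"x":-0.0003,"y":-0.0005,"z":0.003,"rx":0,"ry":0,"rz":0},
  {"x":0,"y":0,"z":0.002,"rx":0,"ry":0,"rz":0},
  {"x":0,"y":0,"z":0,"rx":0,"ry":0,"rz":0},
])

```text
time: 15.68
tool_pos: [0.4498, -0.0978, 0.0156]
ee_rot: [3.139, -0.001, 0.784]
wrist_force: [-0.0, 0.0, 0.9]
width: 0.0519
```

Emit:
jog_arm([
  {"x":0,"y":0,"z":0,"rx":0,"ry":0,"rz":0},
  {"x":0,"y":0,"z":0,"rx":0,"ry":0,"rz":0},
  {"x":0,"y":0,"z":0,"rx":0,"ry":0,"rz":0},
  {"x":0,"y":0,"z":0,"rx":0,"ry":0,"rz":0},
  {"x":0,"y":0,"z":0,"rx":0,"ry":0,"rz":0},
  {"x":0,"y":0,"z":0,"rx":0,"ry":0,"rz":0},
], claw=0)

```text
time: 16.18
tool_pos: [0.4506, -0.0981, 0.0167]
ee_rot: [3.136, -0.002, 0.784]
wrist_force: [-0.2, -0.6, 0.3]
width: 0.0274
```

```bash
python3 go.py .4493 -.0976 .015 45
```

```text
t 16.1833 pos [ 0.4506 -0.0981  0.0167] yaw 44.92 width 0.0274 F [-0.2 -0.6  0.3]
shift now-axes mm [-0.6 -1.3  1.6] shift after-turn mm [-0.6 -1.3  1.7] turn [ 0.29 -0.12 -0.08]
```

Emit:
jog_arm([
  {"x":0,"y":0,"z":-0.01,"rx":0,"ry":0,"rz":0},
  {"x":0,"y":0,"z":-0.02,"rx":0,"ry":0,"rz":0},
  {"x":0,"y":0,"z":-0.02,"rx":0,"ry":0,"rz":0},
  {"x":0,"y":0,"z":-0.025,"rx":0,"ry":0,"rz":0},
  {"x":0,"y":0,"z":-0.025,"rx":0,"ry":0,"rz":0},
  {"x":0,"y":0,"z":-0.025,"rx":0,"ry":0,"rz":0},
  {"x":0,"y":0,"z":-0.025,"rx":0,"ry":0,"rz":0},
  {"x":0,"y":0,"z":-0.015,"rx":0,"ry":0,"rz":0},
  {"x":0,"y":0,"z":0,"rx":0,"ry":0,"rz":0},
  {"x":0,"y":0,"z":0,"rx":0,"ry":0,"rz":0},
])

```text
time: 17.02
tool_pos: [0.4471, -0.0967, 0.1921]
ee_rot: [3.141, -0.0, 0.784]
wrist_force: [0.0, -0.5, -1.7]
width: 0.0276
```

```bash
python3 go.py .576 -.188 .17 45
```

```text
t 17.0167 pos [ 0.4471 -0.0967  0.1921] yaw 44.92 width 0.0276 F [ 0.  -0.5 -1.7]
shift now-axes mm [ 26.8 155.7  22.2] shift after-turn mm [ 26.6 155.7  22.1] turn [ 0.06 -0.01 -0.08]
```

Emit:
jog_arm([
  {"x":0.0035,"y":0.018,"z":0,"rx":0,"ry":0,"rz":0},
  {"x":0.0035,"y":0.018,"z":0,"rx":0,"ry":0,"rz":0},
  {"x":0.0035,"y":0.018,"z":0,"rx":0,"ry":0,"rz":0},
  {"x":0.0035,"y":0.018,"z":0,"rx":0,"ry":0,"rz":0},
  {"x":0.0035,"y":0.018,"z":0,"rx":0,"ry":0,"rz":0},
  {"x":0.0035,"y":0.018,"z":0,"rx":0,"ry":0,"rz":0},
  {"x":0,"y":0,"z":0,"rx":0,"ry":0,"rz":0},
  {"x":0,"y":0,"z":0,"rx":0,"ry":0,"rz":0},
])

```text
time: 17.68
tool_pos: [0.5362, -0.1582, 0.1804]
ee_rot: [-3.126, 0.007, 0.785]
wrist_force: [-0.7, 0.1, -0.9]
width: 0.0274
```

```bash
python3 go.py .576 -.188 .17 45
```

```text
t 17.6833 pos [ 0.5362 -0.1582  0.1804] yaw 44.99 width 0.0274 F [-0.7  0.1 -0.9]
shift now-axes mm [ 7.1 49.4  9.6] shift after-turn mm [ 7.  49.3 10.4] turn [-0.92  0.38 -0.01]
```

Emit:
jog_arm([
  {"x":0,"y":0,"z":0,"rx":-0.9,"ry":0.4,"rz":0},
  {"x":0.002,"y":0.014,"z":0,"rx":0,"ry":0,"rz":0},
  {"x":0.002,"y":0.014,"z":0,"rx":0,"ry":0,"rz":0},
  {"x":0.002,"y":0.014,"z":0,"rx":0,"ry":0,"rz":0},
  {"x":0,"y":0,"z":0,"rx":0,"ry":0,"rz":0},
  {"x":0,"y":0,"z":0,"rx":0,"ry":0,"rz":0},
])

```text
time: 18.18
tool_pos: [0.5643, -0.1795, 0.176]
ee_rot: [-3.133, 0.002, 0.788]
wrist_force: [0.1, 0.8, -1.3]
width: 0.0276
```

```bash
python3 go.py .576 -.188 .12 45
```

```text
t 18.1833 pos [ 0.5643 -0.1795  0.176 ] yaw 45.12 width 0.0276 F [ 0.1  0.8 -1.3]
shift now-axes mm [ 2.3 14.8 55.9] shift after-turn mm [ 2.2 14.3 56. ] turn [-0.47  0.11  0.12]
```

Emit:
jog_arm([
  {"x":0.002,"y":0.0145,"z":0,"rx":-0.5,"ry":0.1,"rz":0.1},
  {"x":0,"y":0,"z":0,"rx":0,"ry":0,"rz":0},
  {"x":0,"y":0,"z":0.012,"rx":0,"ry":0,"rz":0},
  {"x":0,"y":0,"z":0.012,"rx":0,"ry":0,"rz":0},
  {"x":0,"y":0,"z":0.012,"rx":0,"ry":0,"rz":0},
  {"x":0,"y":0,"z":0.012,"rx":0,"ry":0,"rz":0},
  {"x":0,"y":0,"z":0,"rx":0,"ry":0,"rz":0},
  {"x":0,"y":0,"z":0,"rx":0,"ry":0,"rz":0},
])

```text
time: 18.85
tool_pos: [0.569, -0.1824, 0.1218]
ee_rot: [-3.135, 0.001, 0.789]
wrist_force: [0.8, 0.4, -0.5]
width: 0.0273
```

```bash
python3 go.py .576 -.188 .105 45
```

```text
t 18.85 pos [ 0.569  -0.1824  0.1218] yaw 45.18 width 0.0273 F [ 0.8  0.4 -0.5]
shift now-axes mm [ 1.   9.1 16.8] shift after-turn mm [ 1.   9.  16.8] turn [-0.36  0.08  0.18]
```

Emit:
jog_arm([
  {"x":0.001,"y":0.009,"z":0,"rx":-0.4,"ry":0.1,"rz":0.2},
  {"x":0,"y":0,"z":0,"rx":0,"ry":0,"rz":0},
  {"x":0,"y":0,"z":0,"rx":0,"ry":0,"rz":0},
  {"x":0,"y":0,"z":0,"rx":0,"ry":0,"rz":0},
])

```text
time: 19.18
tool_pos: [0.5765, -0.1882, 0.1216]
ee_rot: [3.14, -0.0, 0.785]
wrist_force: [0.2, -0.4, -0.3]
width: 0.0274
```

```bash
python3 go.py .576 -.188 .105 45; cat > c.py <<'E'
from ov import *
import sys
o=robot.get_obs(); h=o['tool_pos'][2]-.0162; x,y=o['tool_pos'][:2]
C=[(r,z+h) for r,z in CAP]; Bh=[(r,z+.035) for r,z in BOB]
s=cams.snapshot('top');s2=cams.snapshot('scene')
pickle.dump(s,open('top5.pkl','wb'));pickle.dump(s2,open('scene5.pkl','wb'))
it=[(C,x,y,[]),(Bh[:2],.5758,-.188,[])]
save(sys.argv[1],np.hstack([ov(s,it,(325,165),(50,75),'',8),ov(s2,it,(170,195),(50,75),'',8)]))
E
python3 c.py g5.png
```

```text
t 19.1833 pos [ 0.5765 -0.1882  0.1216] yaw 44.98 width 0.0274 F [ 0.2 -0.4 -0.3]
shift now-axes mm [-0.2 -0.6 16.6] shift after-turn mm [-0.2 -0.6 16.6] turn [ 0.07 -0.02 -0.02]
```

View pics/g5.png

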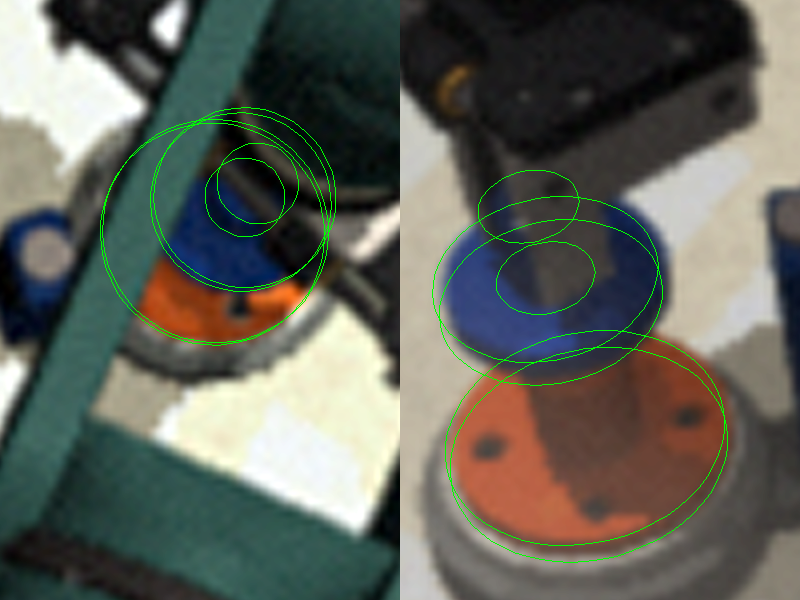

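Emit:
jog_arm([
  {"x":-0.0002,"y":0,"z":0.004,"rx":0.1,"ry":0,"rz":0},
  {"x":0,"y":0,"z":0.004,"rx":0,"ry":0,"rz":0},
  {"x":0,"y":0,"z":0.004,"rx":0,"ry":0,"rz":0},
  {"x":0,"y":0,"z":0,"rx":0,"ry":0,"rz":0},
  {"x":0,"y":0,"z":0,"rx":0,"ry":0,"rz":0},
])

```text
time: 19.7
tool_pos: [0.5767, -0.1885, 0.1094]
ee_rot: [3.141, -0.001, 0.785]
wrist_force: [0.0, -0.9, -0.9]
width: 0.0271
```

```bash
python3 go.py .5763 -.1885 .0955 45
```

```text
t 19.7 pos [ 0.5767 -0.1885  0.1094] yaw 44.97 width 0.0271 F [ 0.  -0.9 -0.9]
shift now-axes mm [-0.3 -0.3 13.9] shift after-turn mm [-0.3 -0.3 13.9] turn [ 0.05 -0.06 -0.03]
```

Emit:
jog_arm([
  {"x":-0.0003,"y":-0.0003,"z":0.002,"rx":0,"ry":0,"rz":0},
  {"x":0,"y":0,"z":0.002,"rx":0,"ry":0,"rz":0},
  {"x":0,"y":0,"z":0.002,"rx":0,"ry":0,"rz":0},
  {"x":0,"y":0,"z":0.002,"rx":0,"ry":0,"rz":0},
  {"x":0,"y":0,"z":0.002,"rx":0,"ry":0,"rz":0},
])

```text
time: 20.12
tool_pos: [0.5764, -0.1886, 0.0988]
ee_rot: [3.14, -0.001, 0.785]
wrist_force: [0.4, -0.3, -2.1]
width: 0.0276
```

```bash
python3 go.py .5763 -.1885 .0955 45
```

```text
t 20.1167 pos [ 0.5764 -0.1886  0.0988] yaw 44.98 width 0.0276 F [ 0.4 -0.3 -2.1]
shift now-axes mm [-0.  -0.1  3.3] shift after-turn mm [-0.  -0.1  3.3] turn [ 0.07 -0.07 -0.02]
```

Bottom is at about 0.0826, already over the spigot (top 0.087) with no resistance. I'll finish the descent and release.

Emit:
jog_arm([
  {"x":0,"y":0,"z":0.002,"rx":0,"ry":0,"rz":0},
  {"x":0,"y":0,"z":0.0013,"rx":0,"ry":0,"rz":0},
  {"x":0,"y":0,"z":0,"rx":0,"ry":0,"rz":0},
])

```text
time: 20.37
tool_pos: [0.5764, -0.1885, 0.0958]
ee_rot: [3.14, -0.001, 0.785]
wrist_force: [0.1, -0.5, -0.8]
width: 0.0275
```

Emit:
jog_arm([
  {"x":0,"y":0,"z":0,"rx":0,"ry":0,"rz":0},
  {"x":0,"y":0,"z":0,"rx":0,"ry":0,"rz":0},
  {"x":0,"y":0,"z":0,"rx":0,"ry":0,"rz":0},
  {"x":0,"y":0,"z":0,"rx":0,"ry":0,"rz":0},
  {"x":0,"y":0,"z":0,"rx":0,"ry":0,"rz":0},
], claw=0.5)

```text
time: 20.78
tool_pos: [0.5772, -0.1889, 0.0967]
ee_rot: [3.138, -0.002, 0.785]
wrist_force: [-0.5, 0.1, 0.1]
width: 0.0469
```

Emit:
jog_arm([
  {"x":0,"y":0,"z":-0.01,"rx":0,"ry":0,"rz":0},
  {"x":0,"y":0,"z":-0.015,"rx":0,"ry":0,"rz":0},
  {"x":0,"y":0,"z":-0.015,"rx":0,"ry":0,"rz":0},
  {"x":0,"y":0,"z":-0.02,"rx":0,"ry":0,"rz":0},
  {"x":0,"y":0,"z":-0.02,"rx":0,"ry":0,"rz":0},
  {"x":0,"y":0,"z":-0.02,"rx":0,"ry":0,"rz":0},
  {"x":0,"y":0,"z":-0.02,"rx":0,"ry":0,"rz":0},
  {"x":0,"y":0,"z":0,"rx":0,"ry":0,"rz":0},
])

```text
time: 21.45
tool_pos: [0.5759, -0.1884, 0.225]
ee_rot: [3.139, -0.002, 0.785]
wrist_force: [-0.5, -0.5, 1.5]
width: 0.0471
```

```bash
python3 go.py .40 -.188 .22 45
```

```text
t 21.45 pos [ 0.5759 -0.1884  0.225 ] yaw 44.98 width 0.0471 F [-0.5 -0.5  1.5]
shift now-axes mm [-124.1 -124.6    4.4] shift after-turn mm [-124.1 -124.6    5. ] turn [ 0.15 -0.1  -0.02]
```

Emit:
jog_arm([
  {"x":-0.014,"y":-0.014,"z":0,"rx":0,"ry":0,"rz":0},
  {"x":-0.014,"y":-0.014,"z":0,"rx":0,"ry":0,"rz":0},
  {"x":-0.014,"y":-0.014,"z":0,"rx":0,"ry":0,"rz":0},
  {"x":-0.014,"y":-0.014,"z":0,"rx":0,"ry":0,"rz":0},
  {"x":-0.014,"y":-0.014,"z":0,"rx":0,"ry":0,"rz":0},
  {"x":-0.014,"y":-0.014,"z":0,"rx":0,"ry":0,"rz":0},
  {"x":-0.014,"y":-0.014,"z":0,"rx":0,"ry":0,"rz":0},
  {"x":-0.014,"y":-0.014,"z":0,"rx":0,"ry":0,"rz":0},
  {"x":-0.014,"y":-0.014,"z":0,"rx":0,"ry":0,"rz":0},
  {"x":0,"y":0,"z":0,"rx":0,"ry":0,"rz":0},
  {"x":0,"y":0,"z":0,"rx":0,"ry":0,"rz":0},
  {"x":0,"y":0,"z":0,"rx":0,"ry":0,"rz":0},
])

```text
time: 22.45
tool_pos: [0.3896, -0.187, 0.2192]
ee_rot: [3.139, -0.002, 0.786]
wrist_force: [-0.5, 1.1, -0.2]
width: 0.0473
```

```bash
sed -i "s/^o=robot.*/h=.079;x,y=.5758,-.188/" c.py; python3 c.py g6.png; python3 go.py .4 -.188 .22 45; python3 - <<'E'
from h import *
import pickle
save('full6.png',np.hstack([pickle.load(open(n,'rb'))['img'][::1,::1] for n in ('top5.pkl','scene5.pkl')])[:, :, :]) if 0 else save('full6.png',pickle.load(open('top5.pkl','rb'))['img'])
E
```

```text
t 22.55 pos [ 0.39   -0.187   0.2191] yaw 45.07 width 0.0472 F [-0.6 -0.9 -0.1]
shift now-axes mm [ 6.3  7.8 -0.9] shift after-turn mm [ 6.3  7.8 -0.9] turn [ 0.1  -0.12  0.07]
```

View pics/g6.png

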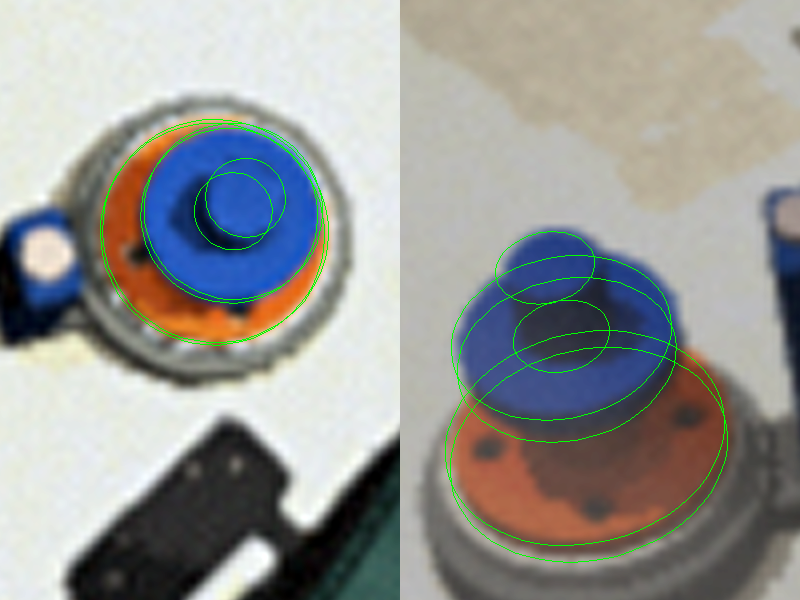

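View pics/full6.png

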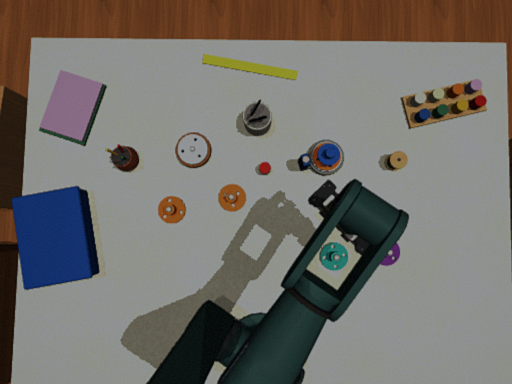

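```bash
python3 -c "
from bench import ticket
print(ticket.close_job())"
```

```text
the job is handed in; nothing more can be done
None
```

I seated the orange four-hole bobbin on the winder's stud plate and put the blue end cap on top of it, then handed the job in at about 22.5 s. The winder carries the four-stud plate, so bobbin_four was the matching one. Handing in gave no verdict.

**Bobbin:** It was turned about 9° and lowered over the studs with almost no resistance. The top camera shows it within about 0.4 mm of the plate's axis. The scene camera shows the bolt holes over the studs.

**Cap:** It slid over the spigot with under about 2 N. After release, its outline in the top camera matches the fully home position. I judged this one by eye rather than with a numeric fit.

**Check that disagreed:** The scene camera's outlines sat about 3–4 mm towards the robot in x and about 1 mm in y from the top camera's. The x offset appeared for bobbin and cap alike from the first picture, and the y offset at nearly the same size. I took both as bias of that camera and its shaded edges, and relied on the top camera.

**Rest of the table:** In the last top view the other two orange bobbins, the plate on the spare stand and the bystanders look unmoved. The gripper is open and stands about 19 cm clear of the winder.

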